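Select the air line and set its flow slide

ROBOT

A 6-joint arm with a two-finger parallel gripper is mounted at the origin on a cart in front of the work surface, level with it; the furniture and walls round the work are solid. World frame = base frame: x ahead of the robot, y to its left, z up, the work surface at z = 0. Lengths are in m, angles in degrees, forces in N, time in s.
With the tool pointing down it reaches from about 0.375 to 0.9 m from the base axis. Payload 3.1 kg.
Tool frame: the origin (TCP) lies on the centre line of the jaws, within the pads' length; the fingertips stand 8 mm ahead of it and the grasp point (between the pads) lies 11 mm behind it; y points along the fingers, x is the direction in which the jaws open and shut, and the axes are right-handed (so a half turn about y gives the same grasp; the last joint's range is limited). The gripper opens to 87 mm and grips with 3 to 60 N. Pads are 19 mm wide; open, the fingers measure 117 mm over their backs; the gripper's body (75 mm by 190 mm) begins 51 mm behind the grasp point.
Start: joints at [54.059, 30.224, 82.088, -0, 67.689, -10.227], TCP at [0.271, 0.563, 0.231] pointing down, gripper open.
Joint ranges: [-176.69, 176.69], [-43.24, 126.21], [12.49, 139.97], [-82, 262], [0, 151.66], [-163.58, 163.58]. Speed limits (degrees/s): [159.86, 159.86, 180, 180, 180, 180].

INTERFACE

Orientations are given as a 3x3 rotation matrix whose columns are the frame's x, y, z axes.
In Python, from rig import read_state, imaging, job, spotter gives the robot as it stands.
- The arm moves only by the tool apply_moves, never from a script. Its argument "steps" is a list of rows, each an object of numbers: "x", "y", "z": the shift along the world's x, y, z in mm; "spin": the turn about the world's z in rad. In form: [{"x": .., "y": .., "z": .., "spin": ..}, ...]. A call has 1 to 12 rows; each row shifts and turns the pose as measured when the row begins; what a row does not reach is not made up. A row lasts 1/10 s, in which the tool goes at most 50 mm and 8.59 degrees, less where a joint would pass 70% of its speed; a pose out of reach is approached as far as the arm can. A call is refused whole if a number of a shift passes 50 or a number of a turn 0.15, either way. A call with a gripper value outside its range is refused whole. "grip" is the finger opening in mm, from 0 to 87, set as the call begins (left out, the last holds). The fingers move at their own pace and stop on an object; the grip force is fixed at half the most. Time passes only in rows, so rows that do not move let the fingers close. It gives the time, the measured TCP pose, the force and the opening at its end, in the units of the state.
- read_state(): the state, without advancing time (a new reading comes with each control period).
- imaging.capture(name): name is "scene" or "top" or "wrist"; returns the picture (480x640x3 uint8, red, green, blue); there is no depth.
- imaging.camera_params(name): a dict with "fov_y" (degrees; the focal length in pixels is half the picture's height over the tangent of half this angle, whatever the lens; pixels are square), "cx", "cy" (the principal point, pixels), "R" (3x3) and "t" (3): a world point X has camera coordinates R X + t. Camera axes: x right, y down, z forward; pixel columns grow to the right and rows downward; lengths in m; the calibration is good to about 2 mm. A picture is of the moment at which its call begins: read the wrist's pose just before it. camera_params takes no time and is no camera call; for the wrist camera it gives the pose at the moment of the call.
- job.hand_in(): hands the job in, once; it reports no verdict.
Trained networks look in the newest picture that a camera, given by its name, has taken for a name from the list of things; names that differ only in an ending like _2 or _b are one class to them, and where a whole thing is asked for, a point or a joint stands for the part that bears it (a point fixed in the world has none). Each returns a list of dicts, best first, with "score" (0 to 1); they miss things now and then, are a little off and sometimes report something else, mostly with a low value. They report only what shows in the picture. A call takes as long as a camera call.
- spotter.cut_out(name, camera): "mask" (480x640 bool, what is visible of it) and "rect" ([left, top, width, height] in pixels, round what is visible of it).
The state is a dict: "time_s": time; "joint_positions": joint angles; "qvel": joint speeds; "tau": joint torques, N m; "position": TCP position; "tcp_rot": TCP orientation; "force": force on the tool from outside, world axes, zero at the start; "moment": the same for the moment, N m; "opening": opening from 0.0 (shut) to 1.0 (fully open).
Only numpy, scipy, OpenCV 4.12 (cv2) and the standard library are available. Lean on these libraries where they do the work, as an engineer would, in place of code of your own. Each camera call takes 0.05 s, during which the arm holds its last target.

TASK

Put the marked air line into service. Push the sprung selector knob down, turn it to the notch that has the tall domed marker cap beside it (not the one with the flat plug) and let it spring fully up in that notch; only then slide the flow grip along its track until its nose points at the fin of the steel marker clip. Leave the loose crayon, nut and wheel weight where they lie.

Things in the scene. Friction and masses are not known exactly. Their poses are not given: they have to be found in the camera images.
- selector: Round grey puck housing fixed to the worktop, 120 mm diameter, 34 mm high; origin at the centre of its underside, z up. Its top is a steel gate ring with three radial slots in its x-y plane: along its +x axis (middle, knob starts here), and 60 degrees to either side (toward +y and toward -y).
- knob_grip (a point): Point on the axis of the black selector knob, 10 mm below its top. The knob has a bar grip 56 mm long, 14 mm wide and 37 mm high (78 mm to 41 mm above the worktop with the knob up) on a round skirt of 54 mm diameter; the point's x axis runs along the bar, out toward the lug, and turns and sinks with the knob.
- lug_tip (a point): Outer end of the knob's steel lug (bar 7 mm wide in slots 14 mm wide), 42 mm from the knob's axis, pointing along the bar grip. With the knob up the lug lies in a slot of the gate and blocks turning; pushed down it passes below the gate. It springs up only within about 5 degrees of a slot.
- knob_press (a joint): How far the knob is pushed down, m: 0 is fully up, 0.009 fully down (about 11 N); turning is free beyond about 0.007.
- knob_turn (a joint): Knob angle, rad, counter-clockwise from above positive: 0 middle slot, +1.047 slot toward the selector's +y, -1.047 slot toward its -y. Stops at +-1.15. Friction is slight.
- marker_cap: Tall domed steel marker cap, 14 mm diameter, 20 mm high, standing on the selector's rim 53 mm from its axis beside the notch that is wanted; origin at the centre of its underside. Fixed.
- blank_plug: Flat steel plug, 14 mm diameter, 2 mm high, on the selector's rim beside the notch that is not wanted; origin at the centre of its underside. Fixed.
- flow_base: Slide valve: flat grey block fixed to the worktop, 50 x 170 x 20 mm, origin at the centre of its underside; the track runs along its y axis.
- flow_slide (a joint): Position of the flow grip along the track, m: 0 at the -y end, 0.100 at the +y end, growing toward the base's +y; at 0.050 the grip is at the middle of the block. It stays where it is left; about 3 N to move.
- flow_grip (a point): Point on the black flow grip (28 x 20 mm, 45 mm high, standing on the block, top 66 mm above the worktop), 10 mm below its top, at its centre. Same axes as the base.
- flow_nose (a point): Tip of the steel nose at the foot of the flow grip, pointing to the base's +x, toward the marker clip.
- flow_marker: Steel marker clip on the far (+x) side of the slide valve, 16 mm wide, with a 4 mm wide fin on it reaching 34 mm above the worktop; its origin lies on the fin's centre line, 20 mm above the worktop; its y axis runs along the track. Fixed.
- crayon: Loose hexagonal crayon, 14 x 85 x 12 mm, lying behind the slide valve; origin at the centre of its underside.
- nut: Loose bright wheel nut, 25 mm diameter, 32 mm high, standing beside the selector; origin at the centre of its underside.
- clip_weight: Loose grey clip-on wheel weight, 20 x 55 x 9 mm, lying on the worktop to the right; origin at the centre of its underside.

How it is judged (in metres and radians):
On the way, in this order (a step that is already met when the one before it is completed fails the run):
1. the knob is pushed down, clear of the gate (value of joint knob_press above 0.006 m), for 0.1 s.
2. the knob has sprung up with its lug in the notch beside the marker cap (value of joint knob_press below 0.0025 m and horizontal distance between lug_tip and marker_cap below 0.018 m), for 0.2 s.
3. the flow nose points at the marker fin (y of flow_nose in the frame of flow_marker between -0.005 and 0.005 m), for 0.2 s.
At the end, for the whole second after the job is handed in: The selector knob is up (within 2.5 mm) with its lug tip within 18 mm of the marker cap, so in the marked notch; the flow nose is within 5 mm of the marker fin's centre line along the track, and at rest (all of step 2 and all of step 3 and velocity of joint flow_slide between -0.005 and 0.005 m/s); the robot touches nothing.
It fails at once if the loose crayon, nut or wheel weight is moved more than 20 mm (distance of any of crayon, nut, clip_weight from where it was at the start of the episode above 0.02 m).
It fails at once if the knob is forced round between the notches without being pushed down ((value of joint knob_press below 0.003 m and value of joint knob_turn between 0.25 and 0.8 rad) or (value of joint knob_press below 0.003 m and value of joint knob_turn between -0.8 and -0.25 rad)).
It also fails if it takes over 46 s, if anything falls off the work surface, if the arm or the gripper's body presses on something with over 40 N, if the wrist force passes 120 N, or if a joint passes its speed limit or range.

## Working session

There is one attempt and no reset: what is moved stays moved. The work goes in short steps, Python scripts to look and compute and a tool call to move; the robot and the scene stay as the last step left them, time stands still between calls to the robot, and variables do not carry over. Pictures are saved under pics/ and viewed, and the job is handed in when it is done.

Besides the shell and the picture viewer there is one more tool, called after ">>>" as name([rows], argument=value, ...), one row to a line, values as JSON. apply_moves: Moves the arm, as the interface text tells. Its arguments: {"type":"object","properties":{"steps":{"type":"array"},"grip":{"type":"number"}},"required":["steps"]}

```bash
ls; mkdir -p pics; python3 - <<'E'
from rig import read_state, imaging
import cv2,numpy as np
s=read_state();print(s)
for n in ["scene","top","wrist"]:
    im=imaging.capture(n);cv2.imwrite(f"pics/{n}0.png",im[:,:,::-1]);p=imaging.camera_params(n);print(n,p)
E
```

```text
pics
{'time_s': 0.0, 'joint_positions': array([ 5.40572868e+01,  3.02792492e+01,  8.21567698e+01, -1.53320621e-03,
        6.76876508e+01, -1.02273138e+01]), 'qvel': array([-0.04031732, -0.07687891,  0.05292927,  0.05893092, -0.06942829,
       -0.07549899]), 'tau': array([ 4.55192840e-04, -4.40038705e+01, -1.76589847e+01,  6.33199629e-02,
        5.81745955e-02, -1.44548021e-04]), 'position': array([0.27074314, 0.56252283, 0.22956644]), 'tcp_rot': array([[ 4.33890747e-01, -1.24691211e-03, -9.00964630e-01],
       [ 9.00962979e-01, -1.76201620e-03,  4.33892391e-01],
       [-2.12853995e-03, -9.99997670e-01,  3.58899123e-04]]), 'force': array([0.34249061, 0.29799417, 0.3684841 ]), 'moment': array([ 0.03265195, -0.00509148,  0.00847497]), 'opening': 1.00319345096336}
scene {'fov_y': 48.52858462653614, 'cx': 318.68420378094254, 'cy': 225.71702304373503, 'R': array([[ 0.89004895, -0.45581782,  0.00655618],
       [-0.17828076, -0.36128288, -0.91525442],
       [ 0.41955791,  0.81345239, -0.402823  ]]), 't': array([-0.38312217,  0.2394071 ,  0.56455352])}
top {'fov_y': 57.930175238287845, 'cx': 320.2746965867422, 'cy': 239.94913965742504, 'R': array([[-0.01380058, -0.9997402 ,  0.01814059],
       [-0.99804084,  0.01266535, -0.06127052],
       [ 0.06102484, -0.01895062, -0.99795633]]), 't': array([0.15018782, 0.52317113, 0.89198528])}
wrist {'fov_y': 60.691627548780005, 'cx': 317.82111227004674, 'cy': 235.49437227703646, 'R': array([[ 0.43357586,  0.90111489, -0.00198088],
       [ 0.86318995, -0.41469504,  0.28797764],
       [ 0.25867948, -0.12657003, -0.95763508]]), 't': array([-0.62435177, -0.03582027,  0.39097747])}
```

View pics/scene0.png

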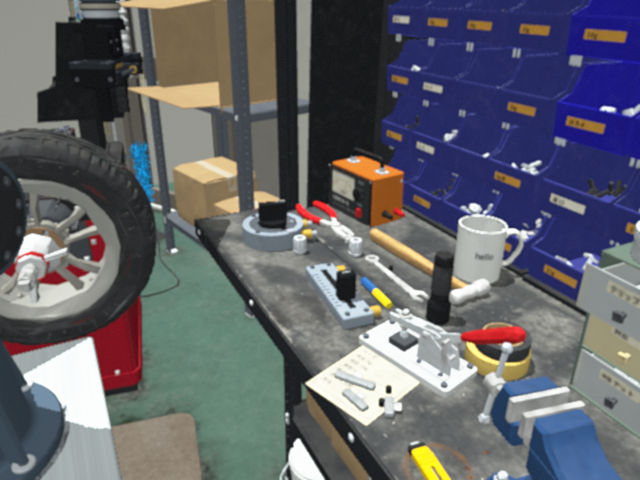

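View pics/top0.png

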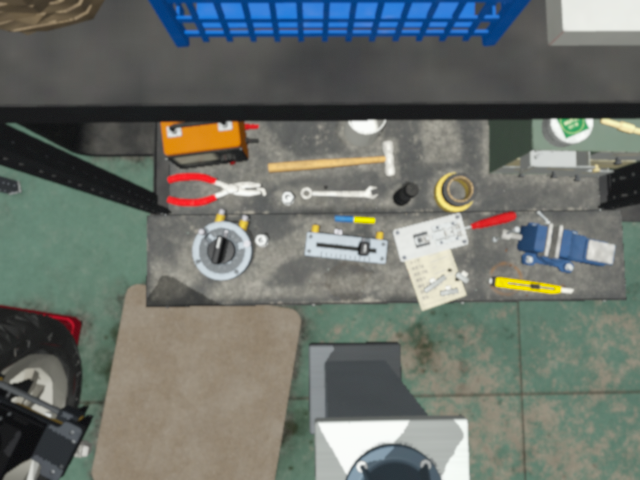

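View pics/wrist0.png

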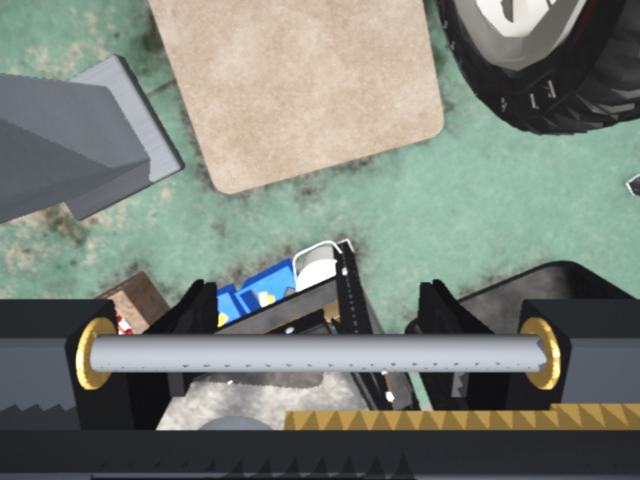

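```bash
cat > h.py <<'E'
import numpy as np,cv2
from rig import read_state, imaging, job, spotter
def K(p):
    f=240/np.tan(np.radians(p["fov_y"])/2); return f
def proj(p,X):
    c=p["R"]@np.asarray(X,float)+p["t"]; f=K(p); return np.array([p["cx"]+f*c[0]/c[2],p["cy"]+f*c[1]/c[2]])
def back(p,uv,z):
    f=K(p); d=p["R"].T@np.array([(uv[0]-p["cx"])/f,(uv[1]-p["cy"])/f,1]); o=-p["R"].T@p["t"]
    return o+d*(z-o[2])/d[2]
E
python3 - <<'E'
from h import *
for n in ["top","scene"]:
    im=imaging.capture(n)[:,:,::-1].copy(); p=imaging.camera_params(n)
    if n=="top":
        cv2.imwrite("pics/t1.png",cv2.resize(im[190:310,160:400],None,fx=3.3,fy=3.3,interpolation=cv2.INTER_CUBIC))
    else:
        cv2.imwrite("pics/s1.png",cv2.resize(im[185:345,225:405],None,fx=3.7,fy=3.7,interpolation=cv2.INTER_CUBIC))
    print(n,proj(p,[0.271,.563,.231]),proj(p,[0,0,0]))
    for o,z in [("selector",.034),("knob_grip",.078),("lug_tip",.03),("marker_cap",.044),("blank_plug",.036),("flow_base",.02),("flow_grip",.066),("flow_nose",.022),("flow_marker",.034),("crayon",.012),("nut",.032),("clip_weight",.009)]:
        for d in spotter.cut_out(o,n)[:2]:
            m=d["mask"];v,u=np.nonzero(m)
            if len(u)==0: continue
            c=(u.mean(),v.mean()); print(o,round(d["score"],2),d["rect"],np.round(c,1),np.round(back(p,c,z),3))
E
```

```text
top [ 52.43815464 399.57892934] [393.28104547 494.26279828]
selector 0.86 [192.9, 211.2, 62.0, 65.4] [223.  248.2] [0.51  0.342 0.034]
knob_grip 0.97 [212.8, 235.2, 21.9, 28.8] [221.4 249. ] [0.506 0.336 0.078]
lug_tip 0.84 [207.8, 230.2, 28.2, 34.0] [221.1 249.5] [0.507 0.347 0.03 ]
marker_cap 0.47 [198.1, 227.3, 6.8, 7.5] [202. 231.] [0.544 0.382 0.044]
flow_base 0.76 [305.6, 222.7, 80.6, 41.1] [345.9 246.2] [0.511 0.09  0.02 ]
flow_grip 0.69 [358.2, 241.1, 9.7, 16.5] [363.5 247.8] [0.505 0.059 0.066]
flow_grip 0.42 [190.1, 213.4, 64.7, 63.9] [223.1 248.4] [0.508 0.335 0.066]
flow_nose 0.62 [357.2, 239.1, 13.4, 19.1] [363.5 247.9] [0.507 0.054 0.022]
flow_nose 0.57 [192.1, 211.7, 63.1, 66.9] [223.6 248.1] [0.51  0.343 0.022]
crayon 0.49 [340.5, 212.6, 33.2, 8.4] [355.1 218.7] [0.569 0.069 0.012]
nut 0.67 [208.3, 231.8, 27.3, 33.0] [221.3 248.8] [0.509 0.346 0.032]
clip_weight 0.75 [208.0, 229.8, 29.6, 34.6] [221.5 249.2] [0.509 0.35  0.009]
clip_weight 0.68 [425.7, 275.7, 21.0, 16.0] [434.6 282.5] [ 0.433 -0.096  0.009]
scene [116.04440281 111.52607513] [-42.63499533 451.49978354]

[... 198 characters left out ...]
214.2] [0.526 0.392 0.03 ]
flow_base 0.72 [304.5, 262.3, 76.1, 67.1] [340.9 294.5] [0.504 0.069 0.02 ]
flow_grip 0.73 [335.3, 269.4, 23.6, 30.0] [345.7 284.7] [0.485 0.023 0.066]
flow_nose 0.9 [332.7, 267.3, 25.5, 37.4] [345.8 284.5] [0.524 0.089 0.022]
flow_nose 0.27 [261.1, 201.4, 30.3, 29.3] [272.8 214.3] [0.533 0.41  0.022]
flow_marker 0.73 [260.8, 200.4, 30.5, 30.3] [272.7 214. ] [0.522 0.385 0.034]
crayon 0.51 [357.5, 276.3, 37.6, 30.1] [375.5 291.8] [0.564 0.063 0.012]
nut 0.72 [293.2, 236.7, 16.3, 21.2] [299.1 244. ] [0.512 0.238 0.032]
nut 0.34 [336.8, 268.9, 21.2, 35.2] [345.7 284.5] [0.515 0.074 0.032]
clip_weight 0.7 [336.1, 371.3, 38.2, 19.5] [355.8 379.7] [ 0.431 -0.101  0.009]
```

View pics/t1.png

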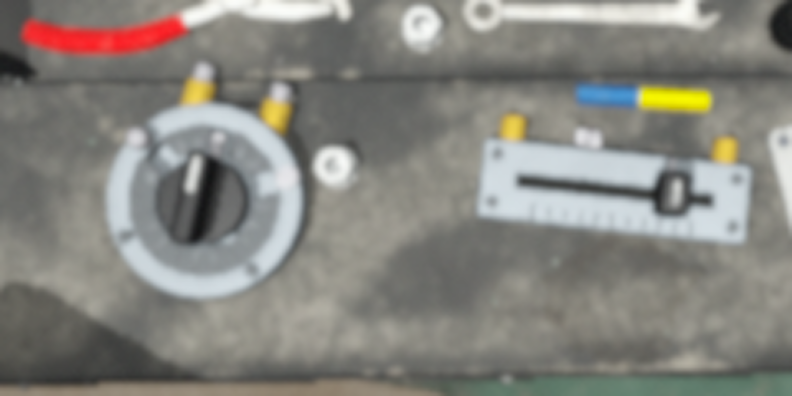

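View pics/s1.png

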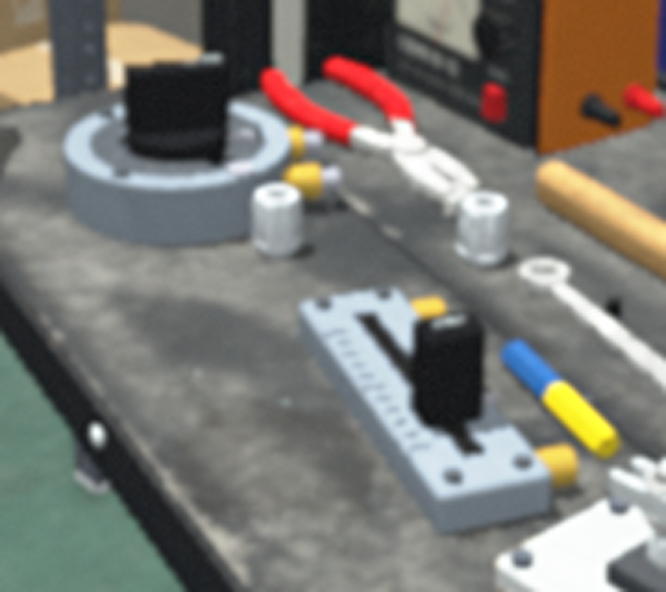

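>>> apply_moves([
  {"x": 30, "y": -28, "z": 3, "spin": 0.04},
  {"x": 30, "y": -28, "z": 3, "spin": 0.04},
  {"x": 30, "y": -28, "z": 3, "spin": 0.04},
  {"x": 30, "y": -28, "z": 3, "spin": 0.04},
  {"x": 30, "y": -28, "z": 3, "spin": 0.04},
  {"x": 30, "y": -28, "z": 3, "spin": 0.04},
  {"x": 30, "y": -28, "z": 3, "spin": 0.04},
  {"x": 30, "y": -28, "z": 3, "spin": 0.04},
  {"x": 0, "y": 0, "z": 0, "spin": 0},
])

```text
time_s: 2.35
position: [0.5186, 0.3314, 0.2561]
tcp_rot: [[0.109, 0.004, -0.994], [0.994, 0.002, 0.109], [0.002, -1.0, -0.003]]
force: [0.5, 0.2, 0.4]
opening: 1.001
```

```bash
python3 - <<'E'
from h import *
s=read_state();print(s["time_s"],s["position"],s["tcp_rot"])
p=imaging.camera_params("wrist");im=imaging.capture("wrist")[:,:,::-1]
np.savez("w2.npz",**p)
cv2.imwrite("pics/w2.png",im)
print(proj(p,[.507,.34,.034]))
E
```

```text
2.35 [0.5185926  0.33137848 0.25610379] [[ 0.10906417  0.00371629 -0.99402776]
 [ 0.99403192  0.00196156  0.10907196]
 [ 0.00235518 -0.99999117 -0.00348017]]
[325.21898735 185.78644118]
```

View pics/w2.png

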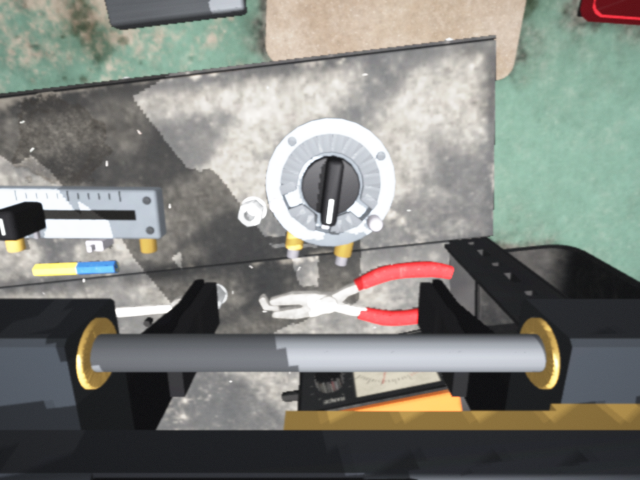

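```bash
python3 - <<'E'
from h import *
p=dict(np.load("w2.npz"));im=cv2.imread("pics/w2.png")
cv2.imwrite("pics/w2a.png",cv2.resize(im[110:265,255:405],None,fx=3.8,fy=3.8,interpolation=cv2.INTER_CUBIC))
cv2.imwrite("pics/w2b.png",cv2.resize(im[160:290,0:190],None,fx=4,fy=4,interpolation=cv2.INTER_CUBIC))
E
```

```text
(no output)
```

View pics/w2a.png

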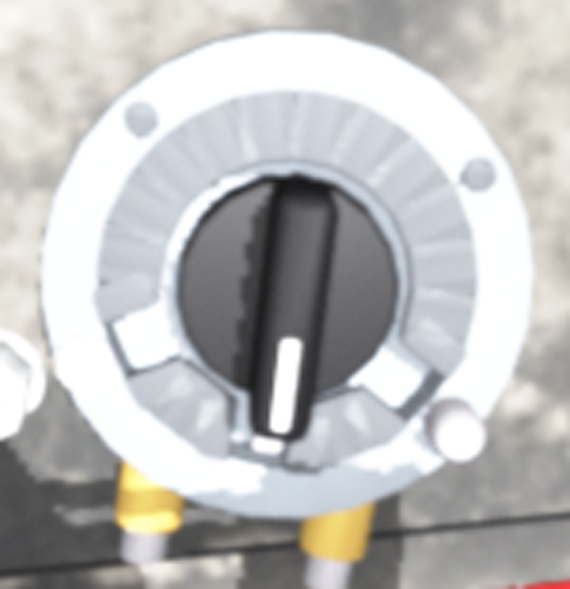

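View pics/w2b.png

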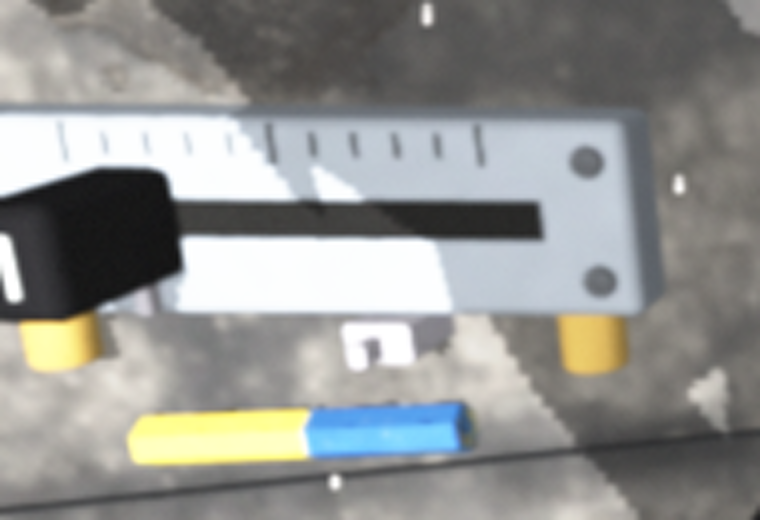

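```bash
python3 - <<'E'
from h import *
p=dict(np.load("w2.npz"))
def b(u,v,z): return back(p,(255+u/3.8,110+v/3.8),z)
c=b(287.5,272,.034);print("c",c)
print("skirt",b(291,285,.041),b(180,285,.041),b(402,285,.041))
print("w",b(291,340,.078),b(282,432,.078))
print("bar outer",b(278,440,.078), "lug",b(267,447,.032))
print("cap top",b(458,428,.054), b(458,428,.05))
im=cv2.imread("pics/w2.png");top=imaging
# predict circle
sx=[];ps=[proj(p,c+[.06*np.cos(a),.06*np.sin(a),0]) for a in np.linspace(0,6.28,73)]
ps=np.array(ps);print("extent pred crop",(ps[:,0].min()-255)*3.8,(ps[:,0].max()-255)*3.8,(ps[:,1].min()-110)*3.8,(ps[:,1].max()-110)*3.8)
pt=imaging.camera_params("top");print("top view centre", back(pt,(160+204/3.3,190+200/3.3),.034),"cap",back(pt,(160+136/3.3,190+136/3.3),.05))
E
```

```text
c [0.50366183 0.345382   0.034     ]
skirt [0.5056679  0.34579511 0.041     ] [0.50278252 0.31949786 0.041     ] [0.50855408 0.37209969 0.041     ]
w [0.51103809 0.34399487 0.078     ] [0.5313773  0.33997675 0.078     ]
bar outer [0.53310259 0.33891416 0.078     ] lug [0.54751838 0.33586485 0.032     ]
cap top [0.54155238 0.3814484  0.054     ] [0.54269332 0.38191809 0.05      ]
extent pred crop 39.74363104253896 535.2884323363857 13.700982975597261 507.43436934723445
top view centre [0.50475119 0.34428    0.034     ] cap [0.54350182 0.3820454  0.05      ]
```

>>> apply_moves([
  {"x": -6, "y": 7, "z": -30, "spin": -0.045},
  {"x": -7, "y": 7, "z": -30, "spin": -0.045},
  {"x": 0, "y": 0, "z": -35, "spin": 0},
  {"x": 0, "y": 0, "z": -35, "spin": 0},
  {"x": 0, "y": 0, "z": 0, "spin": 0},
  {"x": 0, "y": 0, "z": 0, "spin": 0},
])

```text
time_s: 3.0
position: [0.499, 0.3519, 0.1246]
tcp_rot: [[0.2, 0.003, -0.98], [0.98, 0.006, 0.2], [0.007, -1.0, -0.002]]
force: [-1.0, 0.6, -0.1]
opening: 0.999
```

```bash
python3 - <<'E'
from h import *
s=read_state();print(s["time_s"],s["position"],s["tcp_rot"])
p=imaging.camera_params("wrist");im=imaging.capture("wrist")[:,:,::-1]
np.savez("w3.npz",**p)
cv2.imwrite("pics/w3.png",im)
print(proj(p,[.505,.345,.034]))
E
```

```text
3.0 [0.49896468 0.35186091 0.12458228] [[ 0.2000947   0.0032573  -0.97977115]
 [ 0.97975187  0.00643355  0.20011215]
 [ 0.00695524 -0.999974   -0.00190402]]
[307.87512514 253.61608107]
```

View pics/w3.png

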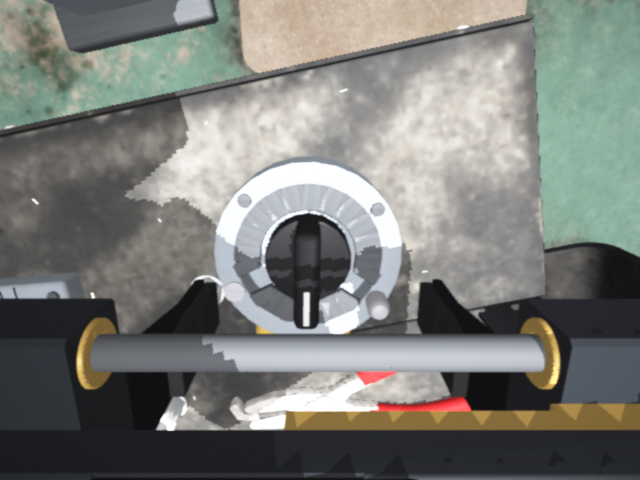

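```bash
python3 - <<'E'
from h import *
p=dict(np.load("w3.npz"))
im=cv2.imread("pics/w3.png");cv2.imwrite("pics/w3a.png",cv2.resize(im[150:345,200:420],None,fx=3,fy=3,interpolation=cv2.INTER_CUBIC))
print(back(p,(306,328),.078),back(p,(306.5,213),.078),back(p,(309.5,255),.041),back(p,(307.5,246),.034))
E
```

```text
[0.53198125 0.33899652 0.078     ] [0.46874302 0.35270073 0.078     ] [0.50369351 0.34641277 0.041     ] [0.50000424 0.34581509 0.034     ]
```

View pics/w3a.png

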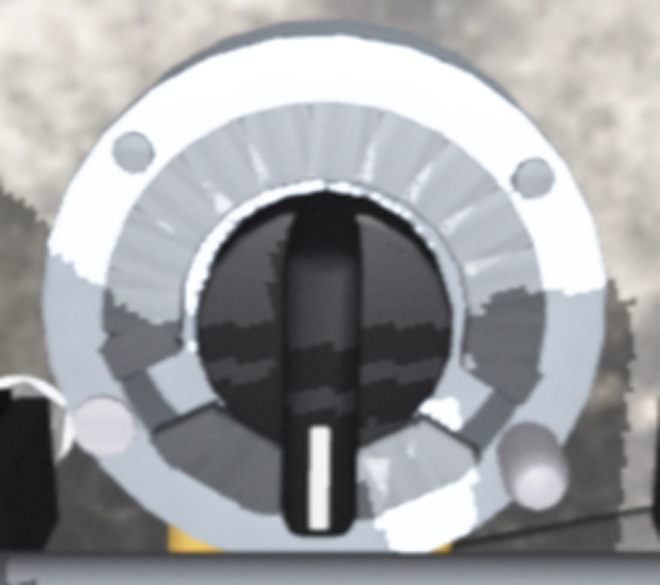

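>>> apply_moves([
  {"x": 3, "y": -3, "z": -12, "spin": 0},
  {"x": 1, "y": -2, "z": -10, "spin": 0},
  {"x": 0, "y": 0, "z": -8, "spin": 0},
  {"x": 0, "y": 0, "z": 0, "spin": 0},
  {"x": 0, "y": 0, "z": 0, "spin": 0},
])

```text
time_s: 3.55
position: [0.506, 0.348, 0.0975]
tcp_rot: [[0.2, 0.012, -0.98], [0.98, 0.01, 0.2], [0.013, -1.0, -0.009]]
force: [0.2, 0.2, -0.4]
opening: 0.997
```

>>> apply_moves([
  {"x": 0, "y": -1, "z": -12, "spin": 0},
  {"x": -1, "y": -1, "z": -12, "spin": 0},
  {"x": 0, "y": 0, "z": -10, "spin": 0},
  {"x": 0, "y": 0, "z": -6, "spin": 0},
  {"x": 0, "y": 0, "z": 0, "spin": 0},
  {"x": 0, "y": 0, "z": 0, "spin": 0},
])

```text
time_s: 4.15
position: [0.5047, 0.3455, 0.0535]
tcp_rot: [[0.2, 0.011, -0.98], [0.98, 0.01, 0.201], [0.012, -1.0, -0.009]]
force: [-0.5, 0.8, 0.1]
opening: 0.995
```

Aligned with the bar. Tips at ~45 mm, just above the skirt; raise slightly and close.

>>> apply_moves([
  {"x": 0, "y": 0, "z": 2, "spin": 0},
  {"x": 0, "y": 0, "z": 0, "spin": 0},
  {"x": 0, "y": 0, "z": 0, "spin": 0},
  {"x": 0, "y": 0, "z": 0, "spin": 0},
  {"x": 0, "y": 0, "z": 0, "spin": 0},
  {"x": 0, "y": 0, "z": 0, "spin": 0},
  {"x": 0, "y": 0, "z": 0, "spin": 0},
  {"x": 0, "y": 0, "z": 0, "spin": 0},
  {"x": 0, "y": 0, "z": 0, "spin": 0},
], grip=0)

```text
time_s: 5.05
position: [0.5058, 0.3462, 0.0575]
tcp_rot: [[0.2, 0.014, -0.98], [0.98, 0.012, 0.2], [0.014, -1.0, -0.012]]
force: [0.8, -0.4, -0.5]
opening: 0.265
```

>>> apply_moves([
  {"x": 0, "y": 0, "z": 0, "spin": 0},
  {"x": 0, "y": 0, "z": 0, "spin": 0},
  {"x": 0, "y": 0, "z": 0, "spin": 0},
  {"x": 0, "y": 0, "z": 0, "spin": 0},
])

```text
time_s: 5.45
position: [0.5055, 0.3447, 0.0575]
tcp_rot: [[0.2, 0.013, -0.98], [0.98, 0.009, 0.2], [0.011, -1.0, -0.011]]
force: [-1.2, -1.2, 0.6]
opening: 0.159
```

>>> apply_moves([
  {"x": 0, "y": 0, "z": -3, "spin": 0},
  {"x": 0, "y": 0, "z": -3, "spin": 0},
  {"x": 0, "y": 0, "z": -3, "spin": 0},
  {"x": 0, "y": 0, "z": 0, "spin": 0},
])

```text
time_s: 5.85
position: [0.5056, 0.3448, 0.0511]
tcp_rot: [[0.199, 0.014, -0.98], [0.98, 0.009, 0.199], [0.011, -1.0, -0.011]]
force: [-1.8, -2.7, 8.4]
opening: 0.16
```

>>> apply_moves([
  {"x": 0, "y": 0, "z": -3, "spin": 0},
  {"x": 0, "y": 0, "z": -2, "spin": 0},
  {"x": 0, "y": 0, "z": -1, "spin": 0},
])

```text
time_s: 6.15
position: [0.5056, 0.3448, 0.0485]
tcp_rot: [[0.199, 0.014, -0.98], [0.98, 0.009, 0.199], [0.011, -1.0, -0.012]]
force: [-1.8, -2.7, 9.7]
opening: 0.155
```

>>> apply_moves([
  {"x": 0, "y": 0, "z": -2, "spin": 0},
  {"x": 0, "y": 0, "z": -1.5, "spin": 0.06},
  {"x": 0, "y": 0, "z": -1, "spin": 0.1},
  {"x": 0, "y": 0, "z": -1, "spin": 0.1},
  {"x": 0, "y": 0, "z": -1, "spin": 0.0},
])

```text
time_s: 6.65
position: [0.5055, 0.3446, 0.0493]
tcp_rot: [[-0.072, 0.013, -0.997], [0.997, 0.012, -0.072], [0.011, -1.0, -0.014]]
force: [-1.6, -2.8, 8.8]
opening: 0.161
```

>>> apply_moves([
  {"x": 0, "y": 0, "z": -3, "spin": 0.05},
  {"x": 0, "y": 0, "z": -2, "spin": 0.1},
  {"x": 0, "y": 0, "z": -2, "spin": 0.1},
  {"x": 0, "y": 0, "z": -2, "spin": 0.0},
])

```text
time_s: 7.05
position: [0.5057, 0.3443, 0.0483]
tcp_rot: [[-0.328, 0.012, -0.945], [0.945, 0.014, -0.328], [0.01, -1.0, -0.016]]
force: [-3.5, -3.0, 13.6]
opening: 0.161
```

```bash
python3 - <<'E'
from h import *
im=imaging.capture("wrist")[:,:,::-1]
cv2.imwrite("pics/w4.png",im)
E
```

```text
(no output)
```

View pics/w4.png

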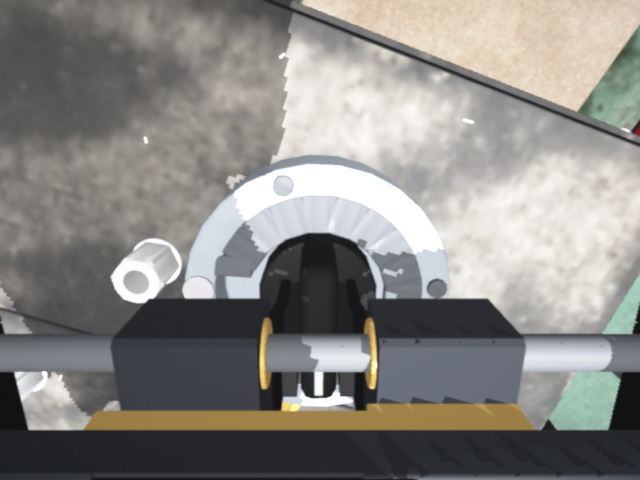

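>>> apply_moves([
  {"x": 0, "y": 0, "z": -2, "spin": 0.1},
  {"x": 0, "y": 0, "z": -1.5, "spin": 0.12},
  {"x": 0, "y": 0, "z": -1.5, "spin": 0.12},
  {"x": 0, "y": 0, "z": -1.5, "spin": 0.08},
  {"x": 0, "y": 0, "z": -1.5, "spin": 0.0},
])

```text
time_s: 7.6
position: [0.5058, 0.344, 0.0483]
tcp_rot: [[-0.698, 0.007, -0.716], [0.716, 0.018, -0.698], [0.008, -1.0, -0.017]]
force: [-2.3, -3.8, 11.2]
opening: 0.158
```

>>> apply_moves([
  {"x": 0, "y": 0, "z": -1.5, "spin": 0.06},
  {"x": 0, "y": 0, "z": -1, "spin": 0.0},
])

```text
time_s: 7.8
position: [0.5058, 0.3439, 0.0486]
tcp_rot: [[-0.742, 0.006, -0.671], [0.671, 0.018, -0.742], [0.007, -1.0, -0.018]]
force: [-1.8, -1.6, 10.8]
opening: 0.158
```

>>> apply_moves([
  {"x": 0, "y": 0, "z": 3, "spin": 0},
  {"x": 0, "y": 0, "z": 3, "spin": 0},
  {"x": 0, "y": 0, "z": 2, "spin": 0},
  {"x": 0, "y": 0, "z": 0, "spin": 0},
  {"x": 0, "y": 0, "z": 0, "spin": 0},
])

```text
time_s: 8.3
position: [0.5057, 0.3439, 0.0574]
tcp_rot: [[-0.743, 0.007, -0.67], [0.67, 0.018, -0.742], [0.007, -1.0, -0.017]]
force: [-0.7, -1.9, 1.9]
opening: 0.154
```

>>> apply_moves([
  {"x": 0, "y": 0, "z": 0, "spin": 0},
  {"x": 0, "y": 0, "z": 0, "spin": 0},
  {"x": 0, "y": 0, "z": 0, "spin": 0},
  {"x": 0, "y": 0, "z": 0, "spin": 0},
  {"x": 0, "y": 0, "z": 0, "spin": 0},
], grip=60)

```text
time_s: 8.8
position: [0.5058, 0.3452, 0.0573]
tcp_rot: [[-0.742, 0.007, -0.67], [0.67, 0.02, -0.742], [0.008, -1.0, -0.019]]
force: [0.5, 0.6, -0.7]
opening: 0.525
```

>>> apply_moves([
  {"x": 0, "y": 0, "z": 20, "spin": 0},
  {"x": 0, "y": 0, "z": 30, "spin": 0},
  {"x": 0, "y": 0, "z": 40, "spin": 0},
  {"x": 0, "y": 0, "z": 40, "spin": 0},
  {"x": 0, "y": 0, "z": 30, "spin": 0},
  {"x": 0, "y": 0, "z": 0, "spin": 0},
])

```text
time_s: 9.4
position: [0.5034, 0.3444, 0.2211]
tcp_rot: [[-0.742, 0.002, -0.671], [0.671, 0.018, -0.742], [0.011, -1.0, -0.015]]
force: [0.4, -0.4, 1.0]
opening: 0.69
```

```bash
python3 - <<'E'
from h import *
p=imaging.camera_params("wrist")
im=imaging.capture("wrist")[:,:,::-1]
cv2.imwrite("pics/w5.png",im);np.savez("w5.npz",**p);print(read_state()["position"])
E
```

```text
[0.50221411 0.34386193 0.21911397]
```

View pics/w5.png

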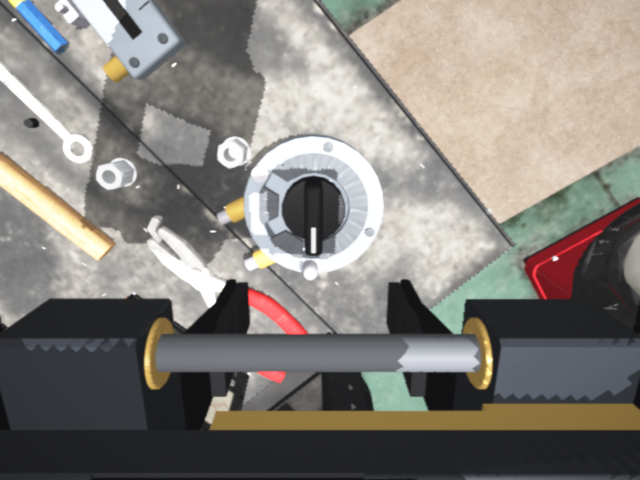

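>>> apply_moves([
  {"x": 0, "y": -28, "z": 2, "spin": -0.1},
  {"x": 0, "y": -28, "z": 2, "spin": -0.1},
  {"x": 0, "y": -28, "z": 2, "spin": -0.1},
  {"x": 0, "y": -28, "z": 2, "spin": -0.1},
  {"x": 0, "y": -28, "z": 2, "spin": -0.1},
  {"x": 0, "y": -28, "z": 2, "spin": -0.1},
  {"x": 0, "y": -28, "z": 2, "spin": -0.1},
  {"x": 0, "y": -28, "z": 2, "spin": -0.1},
  {"x": 0, "y": -28, "z": 2, "spin": -0.1},
  {"x": 0, "y": 0, "z": 0, "spin": 0},
  {"x": 0, "y": 0, "z": 0, "spin": 0},
])

```text
time_s: 10.55
position: [0.4896, 0.0826, 0.2209]
tcp_rot: [[0.1, -0.018, -0.995], [0.995, 0.018, 0.099], [0.016, -1.0, 0.02]]
force: [0.0, 1.2, -0.2]
opening: 0.691
```

```bash
python3 - <<'E'
from h import *
print(read_state()["position"])
p=imaging.camera_params("wrist")
im=imaging.capture("wrist")[:,:,::-1]
cv2.imwrite("pics/w6.png",im);np.savez("w6.npz",**p)
E
```

```text
[0.48957163 0.08256868 0.22085242]
```

View pics/w6.png

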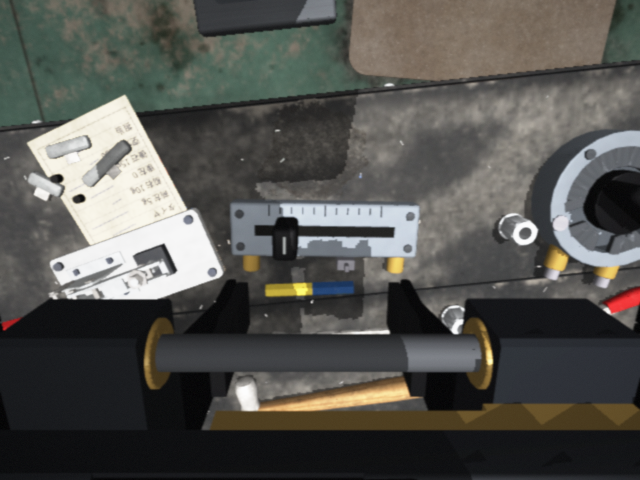

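```bash
python3 - <<'E'
from h import *
im=cv2.imread("pics/w6.png")
cv2.imwrite("pics/w6a.png",cv2.resize(im[190:305,220:430],None,fx=3.8,fy=3.8,interpolation=cv2.INTER_CUBIC))
E
```

```text
(no output)
```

View pics/w6a.png

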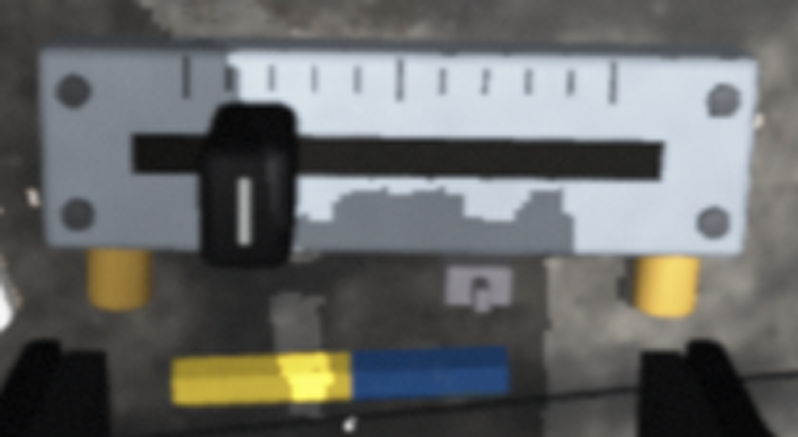

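```bash
python3 - <<'E'
from h import *
p=dict(np.load("w6.npz"))
b=lambda u,v,z: back(p,(220+u/3.8,190+v/3.8),z)
C=[b(40,50,.02),b(757,60,.02),b(744,250,.02),b(48,245,.02)]
for c in C: print(c)
o=sum(C)/4;y=(C[1]-C[0]+C[2]-C[3])[:2];print("len",np.linalg.norm(y)/2,"ang",np.degrees(np.arctan2(y[1],y[0])));y/=np.linalg.norm(y);x=np.array([y[1],-y[0]])
print("o",o)
def f(n,u,v,z):
    w=b(u,v,z);d=w[:2]-o[:2];print(n,"base x,y",np.round([d@x,d@y],4),"world",np.round(w,4))
f("grip top c",245,215,.066);f("grip top in",248,180,.066);f("grip top out",245,262,.066)
f("grip foot left top",213,110,.03)
f("tick0",186,77,.02);f("tick5",400,80,.02);f("tick10",613,82,.02)
f("clip mid lo",478,287,.02);f("clip top",478,287,.034);f("fin",481,292,.034);f("clip z5",478,287,.01)
E
```

```text
[0.47668731 0.00983272 0.02      ]
[0.49612968 0.17549447 0.02      ]
[0.54261477 0.17081982 0.02      ]
[0.52384544 0.0043158  0.02      ]
len 0.1671782221485296 ang 83.43765216373481
o [0.5098193 0.0901157 0.02     ]
grip top c base x,y [ 0.0015 -0.0334] world [0.5075 0.0567 0.066 ]
grip top in base x,y [-0.0061 -0.0328] world [0.5    0.0583 0.066 ]
grip top out base x,y [ 0.0118 -0.0335] world [0.5177 0.0555 0.066 ]
grip foot left top base x,y [-0.0123 -0.0429] world [0.4927 0.0489 0.03  ]
tick0 base x,y [-0.0178 -0.0499] world [0.4865 0.0425 0.02  ]
tick5 base x,y [-0.0176 -0.0001] world [0.4923 0.0921 0.02  ]
tick10 base x,y [-0.0177  0.0498] world [0.4979 0.1417 0.02  ]
clip mid lo base x,y [0.0334 0.0199] world [0.5453 0.1061 0.02  ]
clip top base x,y [0.0284 0.0186] world [0.5402 0.1053 0.034 ]
fin base x,y [0.0296 0.0193] world [0.5415 0.1059 0.034 ]
clip z5 base x,y [0.037  0.0208] world [0.549  0.1066 0.01  ]
```

>>> apply_moves([
  {"x": 5, "y": -8, "z": -25, "spin": -0.008},
  {"x": 5, "y": -7, "z": -30, "spin": 0},
  {"x": 2, "y": -4, "z": -30, "spin": 0},
  {"x": 0, "y": 0, "z": -20, "spin": 0},
  {"x": 0, "y": 0, "z": -8, "spin": 0},
  {"x": 0, "y": 0, "z": 0, "spin": 0},
  {"x": 0, "y": 0, "z": 0, "spin": 0},
])

```text
time_s: 11.3
position: [0.5016, 0.0706, 0.1027]
tcp_rot: [[0.093, -0.018, -0.996], [0.996, 0.019, 0.092], [0.018, -1.0, 0.02]]
force: [0.9, 1.1, -0.4]
opening: 0.688
```

```bash
python3 - <<'E'
from h import *
print(read_state()["position"])
p=imaging.camera_params("wrist")
im=imaging.capture("wrist")[:,:,::-1]
cv2.imwrite("pics/w7.png",im);np.savez("w7.npz",**p)
E
```

```text
[0.5016483  0.07056609 0.10267994]
```

View pics/w7.png

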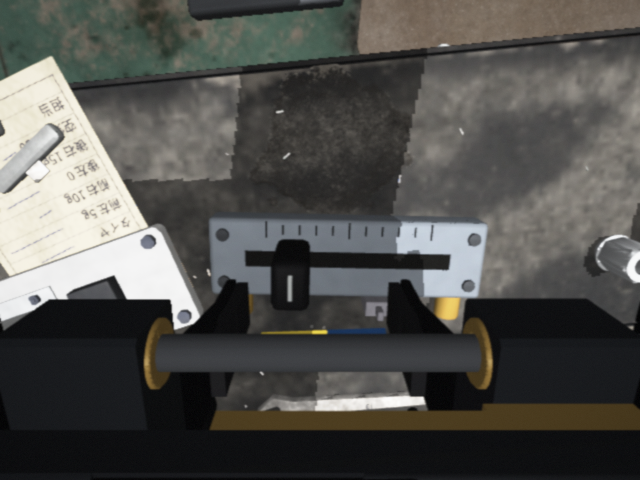

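```bash
python3 - <<'E'
from h import *
im=cv2.imread("pics/w7.png")
cv2.imwrite("pics/w7a.png",cv2.resize(im[210:335,200:500],None,fx=2.6,fy=2.6,interpolation=cv2.INTER_CUBIC))
p=dict(np.load("w7.npz"))
for n,u,v,z in [("grip",290.5,290,.066),("fin34",379,315,.034),("clip20",376,310,.015),("t0",266,231,.02),("t10",432,233,.02)]: print(n,back(p,(u,v),z))
E
```

```text
grip [0.50724332 0.05686301 0.066     ]
fin34 [0.54213888 0.10495885 0.034     ]
clip20 [0.54819579 0.10575171 0.015     ]
t0 [0.48725178 0.04214965 0.02      ]
t10 [0.49820879 0.14165747 0.02      ]
```

View pics/w7a.png

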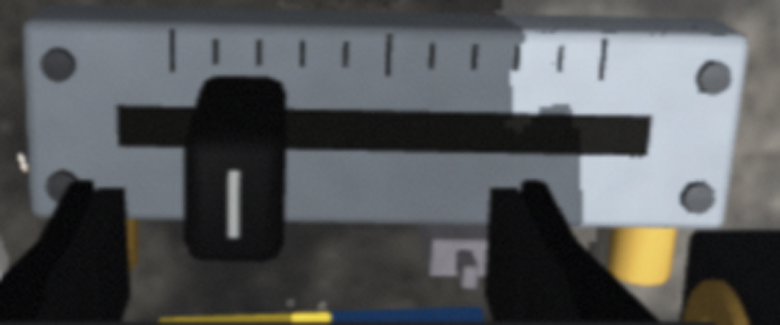

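>>> apply_moves([
  {"x": 2, "y": -6, "z": -10, "spin": 0},
  {"x": 2, "y": -4, "z": -12, "spin": 0},
  {"x": 0, "y": 0, "z": -14, "spin": 0},
  {"x": 0, "y": 0, "z": -8, "spin": 0},
  {"x": 0, "y": 0, "z": 0, "spin": 0},
  {"x": 0, "y": 0, "z": 0, "spin": 0},
])

```text
time_s: 11.95
position: [0.5092, 0.0587, 0.0584]
tcp_rot: [[0.092, -0.009, -0.996], [0.996, 0.018, 0.092], [0.017, -1.0, 0.011]]
force: [-0.1, -0.4, 0.2]
opening: 0.685
```

>>> apply_moves([
  {"x": -1, "y": -1, "z": -6, "spin": -0.015},
  {"x": 0, "y": 0, "z": -4, "spin": 0},
  {"x": 0, "y": 0, "z": 0, "spin": 0},
  {"x": 0, "y": 0, "z": 0, "spin": 0},
  {"x": 0, "y": 0, "z": 0, "spin": 0},
  {"x": 0, "y": 0, "z": 0, "spin": 0},
  {"x": 0, "y": 0, "z": 0, "spin": 0},
  {"x": 0, "y": 0, "z": 0, "spin": 0},
  {"x": 0, "y": 0, "z": 0, "spin": 0},
  {"x": 0, "y": 0, "z": 0, "spin": 0},
], grip=0)

```text
time_s: 12.95
position: [0.5089, 0.0573, 0.0486]
tcp_rot: [[0.109, -0.006, -0.994], [0.994, 0.018, 0.109], [0.017, -1.0, 0.008]]
force: [0.2, 0.1, -1.6]
opening: 0.23
```

>>> apply_moves([
  {"x": 0.8, "y": 7, "z": 0, "spin": 0},
  {"x": 0.9, "y": 8, "z": 0, "spin": 0},
  {"x": 0.9, "y": 8, "z": 0, "spin": 0},
  {"x": 0.9, "y": 8, "z": 0, "spin": 0},
  {"x": 0.7, "y": 6, "z": 0, "spin": 0},
  {"x": 0.4, "y": 4, "z": 0, "spin": 0},
  {"x": 0, "y": 0, "z": 0, "spin": 0},
  {"x": 0, "y": 0, "z": 0, "spin": 0},
])

```text
time_s: 13.75
position: [0.5142, 0.1016, 0.0486]
tcp_rot: [[0.107, -0.006, -0.994], [0.994, 0.016, 0.107], [0.015, -1.0, 0.008]]
force: [0.6, -2.5, -0.2]
opening: 0.228
```

>>> apply_moves([
  {"x": 0.4, "y": 4, "z": 0, "spin": 0},
  {"x": 0.3, "y": 2.5, "z": 0, "spin": 0},
  {"x": 0.1, "y": 1, "z": 0, "spin": 0},
  {"x": 0, "y": 0, "z": 0, "spin": 0},
  {"x": 0, "y": 0, "z": 0, "spin": 0},
])

```text
time_s: 14.25
position: [0.5151, 0.1092, 0.0487]
tcp_rot: [[0.108, -0.006, -0.994], [0.994, 0.016, 0.108], [0.015, -1.0, 0.008]]
force: [0.6, -1.8, -1.6]
opening: 0.224
```

```bash
python3 - <<'E'
from h import *
p=imaging.camera_params("wrist")
im=imaging.capture("wrist")[:,:,::-1]
cv2.imwrite("pics/w8.png",im)
E
```

```text
(no output)
```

View pics/w8.png

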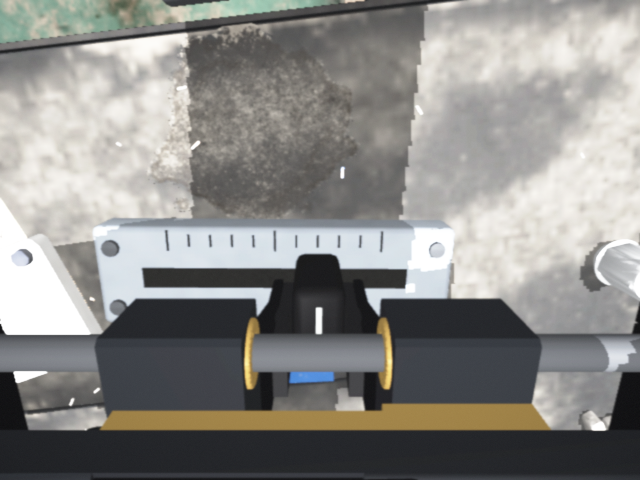

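>>> apply_moves([
  {"x": 0, "y": 0, "z": 0, "spin": 0},
  {"x": 0, "y": 0, "z": 0, "spin": 0},
  {"x": 0, "y": 0, "z": 0, "spin": 0},
  {"x": 0, "y": 0, "z": 0, "spin": 0},
  {"x": 0, "y": 0, "z": 0, "spin": 0},
], grip=60)

```text
time_s: 14.8
position: [0.5149, 0.1105, 0.0491]
tcp_rot: [[0.108, -0.006, -0.994], [0.994, 0.018, 0.108], [0.017, -1.0, 0.008]]
force: [-0.1, 0.6, -0.0]
opening: 0.598
```

>>> apply_moves([
  {"x": 0, "y": 0, "z": 20, "spin": 0},
  {"x": 0, "y": 0, "z": 30, "spin": 0},
  {"x": 0, "y": 0, "z": 40, "spin": 0},
  {"x": 0, "y": 0, "z": 40, "spin": 0},
  {"x": 0, "y": 0, "z": 30, "spin": 0},
  {"x": 0, "y": 0, "z": 0, "spin": 0},
  {"x": 0, "y": 0, "z": 0, "spin": 0},
])

```text
time_s: 15.5
position: [0.5122, 0.111, 0.214]
tcp_rot: [[0.108, -0.01, -0.994], [0.994, 0.019, 0.108], [0.018, -1.0, 0.012]]
force: [-1.5, -0.7, -0.8]
opening: 0.687
```

```bash
python3 - <<'E'
from h import *
print(read_state()["position"])
p=imaging.camera_params("wrist")
im=imaging.capture("wrist")[:,:,::-1];np.savez("w9.npz",**p)
cv2.imwrite("pics/w9.png",im)
cv2.imwrite("pics/w9a.png",cv2.resize(im[180:305,180:400],None,fx=3.6,fy=3.6,interpolation=cv2.INTER_CUBIC))
E
```

```text
[0.5121889  0.11097519 0.21403246]
```

View pics/w9.png

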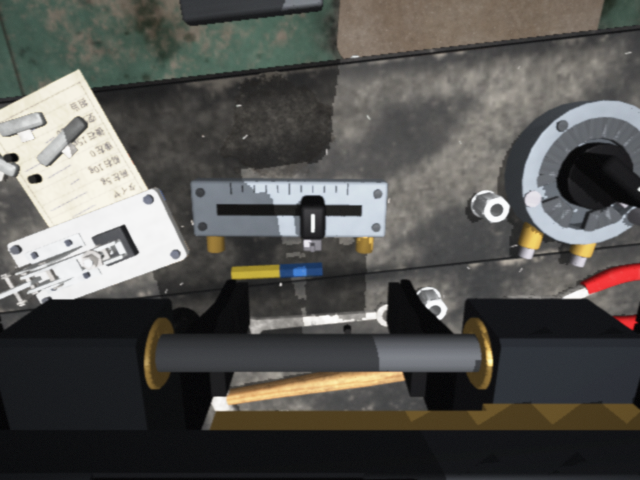

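View pics/w9a.png

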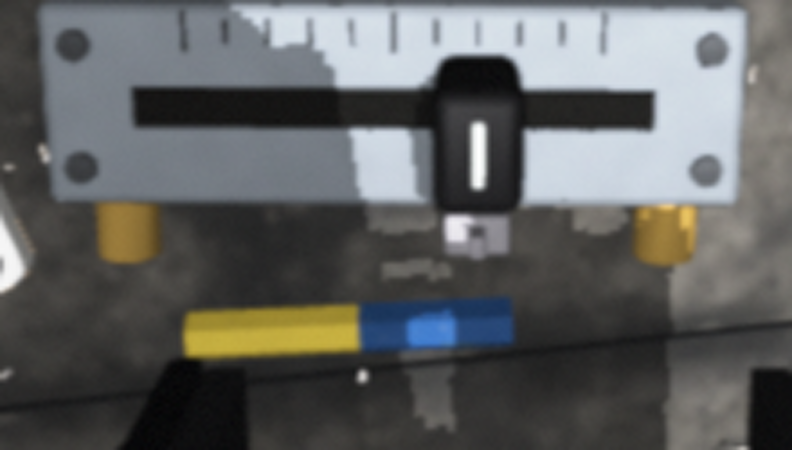

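```bash
python3 - <<'E'
from h import *
p=dict(np.load("w9.npz"))
for n,u,v,z in [("grip line",478,155,.066),("fin",476.5,240,.034),("clip",477,236,.02)]: 
    w=back(p,(180+u/3.6,180+v/3.6),z); print(n,w,(w[:2]-[.51,.09])@[.110,.994])
im=imaging.capture("scene")[:,:,::-1]
cv2.imwrite("pics/s9.png",cv2.resize(im[185:345,225:405],None,fx=3.7,fy=3.7,interpolation=cv2.INTER_CUBIC))
E
```

```text
grip line [0.51288104 0.10965864 0.066     ] 0.019857602217470707
fin [0.54171463 0.10624557 0.034     ] 0.019636707101144478
clip [0.5451278 0.1060491 0.02     ] 0.01981686600640017
```

View pics/s9.png

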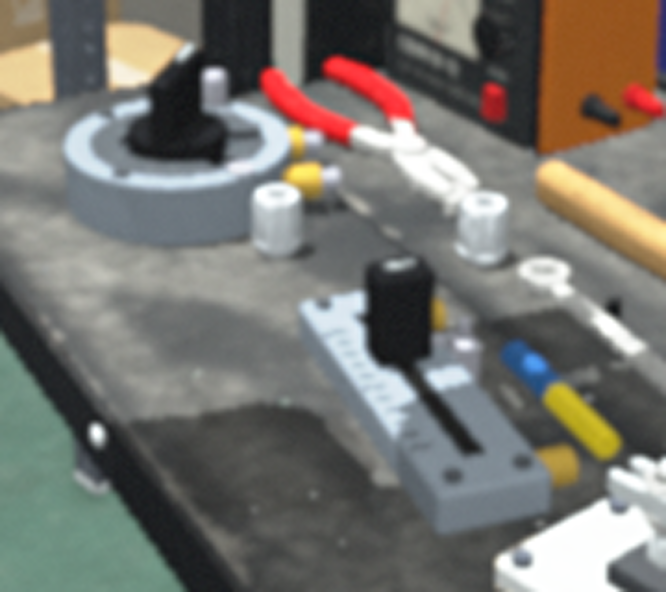

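The knob is up in the cap-side notch, with the skirt at the same height as at the start. The nose agrees with the fin to about 0.2 mm. The nut and crayon are unmoved, and the arm is clear.

```bash
python3 -c "
from rig import job
print(job.hand_in())"
```

```text
the job is handed in; nothing more can be done
None
```

I set the selector to the notch beside the domed cap, then slid the flow grip to the marker fin, and handed the job in at about 15.6 s.

- **Selector:** I gripped the knob's bar, pressed it down about 9 mm, turned it about 59° counter-clockwise to the notch beside the cap, and let it spring up. The arm's height came back to 57.4 mm against 57.5 mm before pressing. The wrist and scene pictures show the bar pointing at the cap and the knob up.
- **Flow grip:** I clamped it, moved it about 52 mm along the track, and released it. The last picture puts the nose within about 0.2 mm of the fin, taking the nose to be at the grip's centre line because the nose itself was hidden. The calibration is only good to about 2 mm.
- **Loose things:** The nut and crayon look unmoved in the last pictures. I did not measure the wheel weight, but the arm never went near it.
- **Clearance:** The arm ended about 150 mm clear above everything, with the gripper open. The networks mislabelled several parts, such as calling the knob a nut, so I checked the positions used for the moves by eye in the pictures.

No final check failed or disagreed, and the hand-in gave no verdict.

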